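# Snap a filter cassette shut in the closing pliers

## Robot

A 7-joint arm with a two-finger parallel gripper is mounted at the origin on a cart in front of the work surface, level with it; the furniture and walls round the work are solid. World frame = base frame: x ahead of the robot, y to its left, z up, the work surface at z = 0. Lengths are in m, angles in rad, forces in N, time in s.
With the tool pointing down it reaches from about 0.4 to 0.85 m from the base axis. Payload 10.4 kg.
Tool frame: the origin (TCP) lies on the centre line of the jaws, within the pads' length; the fingertips stand 11 mm ahead of it and the grasp point (between the pads) lies 8 mm behind it (tip_reach is the distance from the TCP to the fingertips, in m); z points along the fingers, y is the line along which they close (so a half turn about z gives the same grasp; the last joint's range is limited). The gripper opens to 85 mm and grips with 20 to 120 N. Pads are 22 mm wide; open, the fingers measure 114 mm over their backs; the gripper's body (76 mm by 85 mm) begins 54 mm behind the grasp point. The pads swing forward as they close: fully open they stand 13 mm farther back than shut.
Start: joints at [-1.3, 0.332, -0.065, 1.46, 0.022, 1.35, -0.088], TCP at [0.181, 0.598, 0.221] pointing down, gripper open.
Joint ranges: [-2.6, 2.6], [-0.5, 2.12], [-1.47, 1.34], [0.16, 2.42], [-1.27, 4.41], [0.06, 2.06], [-2.6, 2.6]. Speed limits (rad/s): [2.22, 2.22, 2.79, 2.79, 3.14, 3.14, 3.14].

## Interface

Orientations are given as a unit quaternion [x, y, z, w].
In Python, from workcell import get_obs, camera, hand_in, tip_reach gives the robot as it stands. The module is installed in compiled form; this text tells all that it offers.
- The arm moves only by the tool move_arm, never from a script. Its argument "plan" is a list of rows, each an object with "delta_pos": the shift along the tool's x, y, z in normalised numbers (1 is 800 mm), a list of three; "turn": the turn, a rotation vector about the tool's x, y, z in a scale on which 1.0 is pi rad, a list of three; "fingers": the closure, from 0 (fully open) to 1 (shut). A call has 1 to 12 rows; each row is the pose to reach, as a shift and turn from the pose commanded when the call began, along the tool's axes at that moment; what a row does not reach only later rows make up. A row lasts 1/8 s, in which the tool goes at most 62.5 mm and 10.7 degrees, less where a joint would pass 70% of its speed; a pose out of reach is approached as far as the arm can. A shift or turn number past 1, either way, is cut back to 1. A call with a gripper value outside its range is refused whole. The fingers move at their own pace and stop on an object; "force" is the grip in N (left out, the last holds). Time passes only in rows, so rows that repeat a pose let the fingers close. It gives the time, the measured TCP pose, the force, the opening and the grip force at its end, in the units of the state.
- get_obs(): the state, without advancing time (a new reading comes with each control period).
- camera(name): name is "scene" or "top" or "wrist"; returns a dict with "color" (384x512x3 uint8, red, green, blue), "range_z" (384x512 float32, m along the optical axis (not along the pixel's ray), 0 where there is no reading), "fx", "fy", "cx", "cy" (pixels), "R" (3x3) and "t" (3): a world point X has camera coordinates R X + t; the wrist camera has in their place "tool_from_camera" (4x4, takes a point from camera to tool coordinates, whose origin is the TCP and whose axes are the flange's). Camera axes: x right, y down, z forward; pixel columns grow to the right and rows downward; lengths in m; the calibration is good to about 2 mm. A picture is of the moment at which its call begins: read the wrist's pose just before it.
- hand_in(): hands the job in; it is judged then, once.
The state is a dict: "clock": time; "joint_pos": joint angles; "joint_velocities": joint speeds; "tau": joint torques, N m; "position": TCP position; "ee_rot": TCP orientation; "ft_force": force on the tool from outside, world axes, zero at the start; "torque": the same for the moment, N m; "grip_width": opening from 0.0 (shut) to 1.0 (fully open); "grasp_force": force on a finger pad.
Only numpy, scipy, OpenCV 4.12 (cv2) and the standard library are available. Lean on these libraries where they do the work, as an engineer would, in place of code of your own. Each camera call takes 0.05 s, during which the arm holds its last target. There are 200 camera calls.

## Task

One of the three filter cassettes in the rack is still open (an orange ring shows in the gap between its two halves). Lay it in the white cradle between the jaws of the closing pliers and squeeze the two red handles together slowly until the cassette resists, then gives and snaps shut; stop squeezing there, for squeezing on cracks the plastic, and let the handles spring open. Then put the closed cassette back in its place in the rack without disturbing the other two; never press it shut with the fingers.

Things in the scene. Friction and masses are not known exactly. Their poses are not given: they have to be found in the camera images.
- cassette: open filter cassette: cylinder 42 mm in diameter, two pale ribbed halves, 33.5 mm over the faces an orange ring showing in the 3.5 mm gap between them; a 9 mm stub 5.5 mm long on each face (blue -y, red +y). About 95 g. Origin on the axis, mid-length when open (shut, the middle is 1.6 mm to -y); y along the axis. Starts on its side in the rack. Grasp from above across the diameter
- cassette_cap (a joint): how far the red half has gone onto the blue half, m: 0 open, 0.0033 shut. It resists with about 16 N, most at 0.6 mm, less beyond; let go before 1.75 mm it springs open again, past that it pulls itself shut and stays shut
- pliers: closing pliers, fixed to the table: grey base 160 x 100 x 12 mm. Origin on the table under the middle of the cradle; +x points to the two hinge pins (70 mm away, 12 mm either side, up to 64 mm high), -x to the red handles, +y to the left handle. The steel arms pass the cradle 33 mm either side of it, 36 to 54 mm above the table
- cradle (a point): where the cassette's middle rests: 45 mm above the table, axes as the pliers, cassette axis along y, either way round. White vee 24 mm wide, self-centring. Slotted jaw pads (12 mm slots, open on top, for the stubs; 67 mm high) stand 21 mm either side when open; a brass thumbscrew sets the right one 1 mm nearer to 6.5 mm farther, new each time, so the handle width at the snap must be felt
- grip_left (a point): middle of the left (+y) red grip, 95 mm from the cradle, 45 mm above the table: 11 mm thick, 24 mm high, 78 mm long along x. Over their outsides the two grips measure 70 mm open and 24 mm at the end of travel; the snap comes somewhere between 28 and 52 mm
- grip_right (a point): middle of the right (-y) red grip, otherwise as the left
- handle_left (a joint): angle of the left handle, rad: 0 sprung open, 0.142 end of travel. Its spring gives 1.5 N at the grip when open, 3 N when closed. With the cassette in the jaws the force on each grip rises to about 9 to 11 N, falls back to about 3 N as the cassette gives, stays there for about 4 mm of grip width and then rises steeply; above 13 N on each grip (26 N on the cassette) the cassette cracks
- handle_right (a joint): angle of the right handle, as the left
- rack: cassette rack: aluminium vee rail 180 mm long, 37 mm wide on two black feet; origin on the table under its middle, y along the rail. Holds the three cassettes in line, one in the middle and one 58 mm either side, in any order, axes along the rail and 40 mm above the table
- closed_1: a finished cassette, already shut (30 mm long over its faces, 42 mm in diameter), in the rack; origin at its middle
- closed_2: the other finished cassette, likewise
Things that resemble listed ones, but are neither listed nor needed, are in the scene too. What is shaped like the cassette but pink or turquoise is not meant.

How it is judged:
By the outcome, as a careful person would: the job done as asked, in the order asked, and still so for the second after the job is handed in, with the robot touching nothing.
It also fails if it takes over 64 s, if anything falls off the work surface, if the arm or the gripper's body presses on something with over 40 N, if the wrist force passes 120 N, or if a joint passes its speed limit or range.

## Working session

There is one attempt and no reset: what is moved stays moved. The work goes in short steps, Python scripts to look and compute and a tool call to move; the robot and the scene stay as the last step left them, time stands still between calls to the robot, and variables do not carry over. Pictures are saved under pics/ and viewed, at most 10 in all, crops included, and the job is handed in when it is done.

Besides the shell and the picture viewer there is one more tool, called after "Emit:" as name([rows], argument=value, ...), one row to a line, values as JSON. move_arm: Moves the arm, as the interface text tells. Its arguments: {"type":"object","properties":{"plan":{"type":"array","items":{"type":"object","properties":{"delta_pos":{"type":"array","items":{"type":"number"}},"turn":{"type":"array","items":{"type":"number"}},"fingers":{"type":"number"}}}},"force":{"type":"number"}},"required":["plan"]}

```bash
mkdir -p pics; python3 - <<'E'
from workcell import get_obs,camera,tip_reach
import cv2,numpy as np
o=get_obs();print({k:np.round(v,4).tolist() for k,v in o.items()},tip_reach)
for n in("scene","top"):
    c=camera(n);np.savez(n+"0.npz",**c)
    cv2.imwrite(f"pics/{n}0.png",c["color"][...,::-1]);print(n,c["fx"],c["fy"],c["cx"],c["cy"],c["R"].round(3).tolist(),c["t"].round(3).tolist())
E
```

```text
{'clock': 0.0, 'joint_pos': [-1.2996, 0.3328, -0.0647, 1.4609, 0.0216, 1.3499, -0.0885], 'joint_velocities': [0.0005, -0.0009, -0.0011, -0.0021, 0.0002, 0.0014, 0.0004], 'tau': [0.0004, -62.542, 0.0494, -39.1624, 0.0162, 0.0093, 0.0], 'position': [0.1809, 0.5979, 0.2206], 'ee_rot': [0.1464, 0.9892, -0.0007, -0.0001], 'ft_force': [0.0746, 0.0391, 0.1677], 'torque': [0.005, 0.0351, -0.0091], 'grasp_force': 0.0, 'grip_width': 0.9998} 0.011
scene 385.1667268834411 385.1667268834411 257.15079290150453 191.8421881405027 [[0.887, -0.462, -0.023], [-0.229, -0.395, -0.89], [0.402, 0.794, -0.456]] [-0.398, 0.22, 0.589]
top 423.3072017526139 423.3072017526139 252.89471816803353 200.80612802782696 [[0.006, -0.999, -0.038], [-0.989, -0.001, -0.147], [0.147, 0.038, -0.988]] [0.112, 0.552, 0.872]
```

View pics/top0.png

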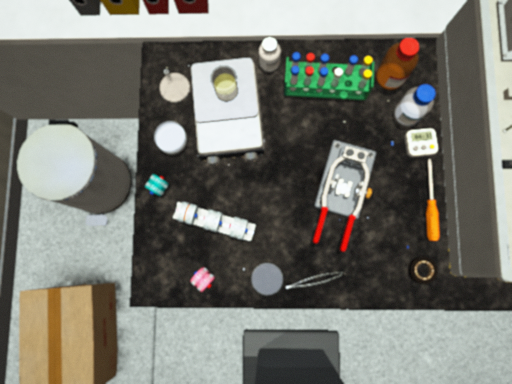

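View pics/scene0.png

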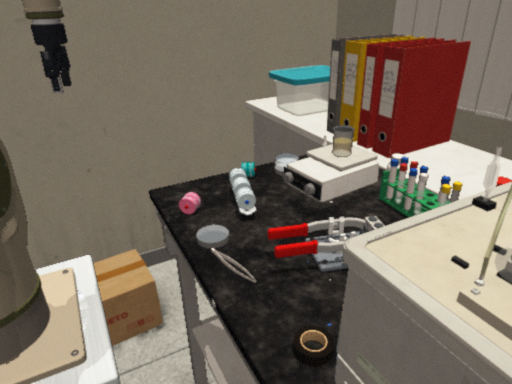

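Top view: the rack is at about (215,221), holding three cassettes. The pliers' cradle is at about (343,187), with the hinges up (+x) and the red handles at (320,226) and (347,233). The turquoise (156,185) and pink (202,278) pieces are decoys. I'll enlarge the rack and pliers to identify the open cassette.

```bash
python3 - <<'E'
import cv2,numpy as np
c=np.load("top0.npz")["color"][...,::-1]
a=cv2.resize(c[195:247,165:265],(800,416),interpolation=cv2.INTER_CUBIC)
s=np.load("scene0.npz")["color"][...,::-1]
b=cv2.resize(s[160:220,222:264],None,fx=3,fy=3,interpolation=cv2.INTER_CUBIC)
p=cv2.resize(c[135:255,305:385],None,fx=1.5,fy=1.5,interpolation=cv2.INTER_CUBIC)
o=np.zeros((600,800,3),np.uint8);o[:416]=a;o[416:596,:126]=b;o[416:596,200:320]=p
cv2.imwrite("pics/crop1.png",o)
E
```

```text
(no output)
```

View pics/crop1.png

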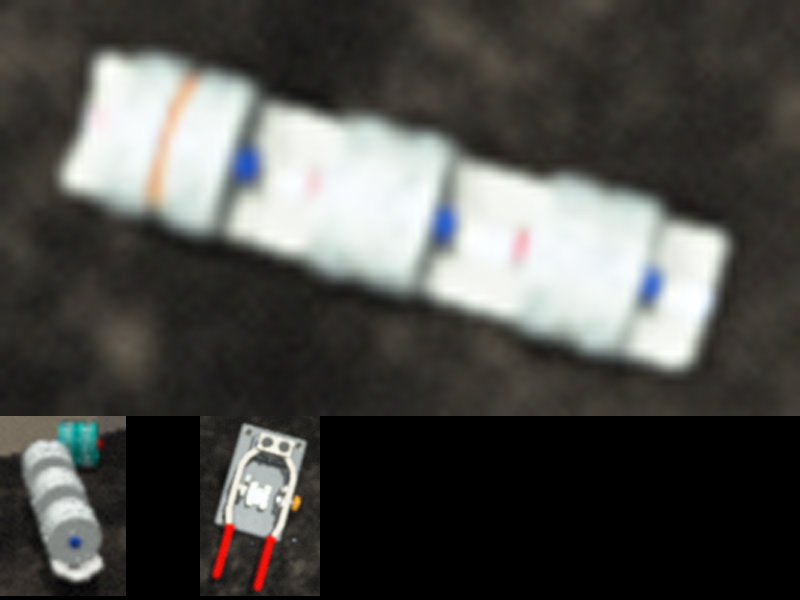

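The crop shows the orange ring only in the left (+y-most) cassette, ring at about (187,212) in the top image with its blue stub at (196,216). The middle and right cassettes show no ring, so they are shut. Now to measure positions.

```bash
cat > h.py <<'E'
import numpy as np,cv2
def ray(c,uv,z):
    uv=np.atleast_2d(uv).astype(float)
    d=np.c_[(uv[:,0]-c["cx"])/c["fx"],(uv[:,1]-c["cy"])/c["fy"],np.ones(len(uv))]@c["R"]
    o=-c["R"].T@c["t"]
    return o+d*((z-o[2])/d[:,2])[:,None]
def blobs(mask,amin=3):
    n,l,s,ce=cv2.connectedComponentsWithStats(mask.astype(np.uint8))
    return [(ce[i],s[i,4],np.argwhere(l==i)[:,::-1]) for i in range(1,n) if s[i,4]>=amin]
def depthpts(c,px):
    z=c["range_z"][px[:,1],px[:,0]];k=z>0;px=px[k];z=z[k]
    X=np.c_[(px[:,0]-c["cx"])/c["fx"]*z,(px[:,1]-c["cy"])/c["fy"]*z,z]
    return (X-c["t"])@c["R"]
E
python3 - <<'E'
from h import *
c=dict(np.load("top0.npz"));im=c["color"].astype(int)
print("cam",(-c["R"].T@c["t"]).round(3))
r,g,b=im[...,0],im[...,1],im[...,2]
def sub(m,x0,x1,y0,y1):
    k=np.zeros_like(m);k[y0:y1,x0:x1]=1;return m&k
for nm,m,z in(("orange",sub((r-b>40)&(r>170),165,265,195,247),.06),("blue",sub((b-r>50),165,265,195,247),.043),("red",sub((r-g>100)&(r-b>100),300,365,200,260),.057),
  ("brass",sub((r-b>60)&(g>100),355,385,170,210),.045),("rack",sub(r>150,165,262,195,247),.045)):
    for ce,a,px in blobs(m,3):
        P=ray(c,ce,z)[0];D=depthpts(c,px)
        print(nm,ce.round(1),a,P.round(4),"depth med",np.median(D,0).round(4),"zmax",D[:,2].max().round(3))
        if a>60:
            Q=ray(c,px,z)[:,:2];u,s,v=np.linalg.svd(Q-Q.mean(0),full_matrices=False)
            t=(Q-Q.mean(0))@v[0];n=(Q-Q.mean(0))@v[1];print("  axis",v[0].round(4),"deg",np.degrees(np.arctan2(v[0][1],v[0][0])).round(2),"ext",t.min().round(4),t.max().round(4),n.min().round(4),n.max().round(4))
D=depthpts(c,np.array([[u,v] for u in range(310,380) for v in range(140,255)]))
w=np.array([im[v,u] for u in range(310,380) for v in range(140,255)])
np.save("pl.npy",np.c_[D,w] if len(D)==len(w) else D)
E
```

```text
cam [0.418 0.079 0.947]
orange [185.6 211.9] 24 [0.5257 0.256  0.06  ] depth med [0.5267 0.2571 0.0558] zmax 0.061
blue [195. 215.] 11 [0.521  0.2387 0.043 ] depth med [0.5207 0.2389 0.0438] zmax 0.046
blue [220.  222.5] 12 [0.5049 0.1842 0.043 ] depth med [0.5049 0.1843 0.0434] zmax 0.047
blue [246. 230.] 9 [0.4889 0.1281 0.043 ] depth med [0.4888 0.1279 0.0435] zmax 0.047
red [320.  224.2] 220 [ 0.5006 -0.028   0.057 ] depth med [ 0.501  -0.0287  0.056 ] zmax 0.061
  axis [-0.9586  0.2847] deg 163.46 ext -0.0385 0.0396 -0.0072 0.0065
red [347.2 232.6] 229 [ 0.4831 -0.0841  0.057 ] depth med [ 0.4843 -0.0856  0.0555] zmax 0.062
  axis [-0.9563  0.2923] deg 163.0 ext -0.0391 0.04 -0.0066 0.0073
brass [368.5 192.3] 45 [ 0.5703 -0.1338  0.045 ] depth med [ 0.5698 -0.1324  0.0519] zmax 0.056
rack [184.3 211.7] 351 [0.5278 0.2619 0.045 ] depth med [0.5272 0.2596 0.0558] zmax 0.064
  axis [-0.1431 -0.9897] deg -98.23 ext -0.023 0.0221 -0.0211 0.0211
rack [224.6 223.9] 1034 [0.5017 0.1741 0.045 ] depth med [0.5022 0.1754 0.0468] zmax 0.064
  axis [-0.2805 -0.9598] deg -106.29 ext -0.0658 0.0642 -0.0201 0.0211
```

Careful with the scale: shifts go in shares of 800 mm and turns go in shares of pi rad. That gives: -0.429 m is -0.5363, -0.226 m is -0.2825.

Emit:
move_arm([
  {"delta_pos": [-0.5363,-0.2825,0],"turn": [0,0,0],"fingers": 0},
  {"delta_pos": [-0.5363,-0.2825,0],"turn": [0,0,0],"fingers": 0},
  {"delta_pos": [-0.5363,-0.2825,0],"turn": [0,0,0],"fingers": 0},
  {"delta_pos": [-0.5363,-0.2825,0],"turn": [0,0,0],"fingers": 0},
  {"delta_pos": [-0.5363,-0.2825,0],"turn": [0,0,0],"fingers": 0},
  {"delta_pos": [-0.5363,-0.2825,0],"turn": [0,0,0],"fingers": 0},
  {"delta_pos": [-0.5363,-0.2825,0],"turn": [0,0,0],"fingers": 0},
  {"delta_pos": [-0.5363,-0.2825,0],"turn": [0,0,0],"fingers": 0},
  {"delta_pos": [-0.5363,-0.2825,0],"turn": [0,0,0],"fingers": 0},
  {"delta_pos": [-0.5363,-0.2825,0],"turn": [0,0,0],"fingers": 0},
])

```text
clock: 1.35
position: [0.5255, 0.2584, 0.221]
ee_rot: [0.146, 0.989, -0.0, -0.0]
ft_force: [-0.2, 0.4, -0.3]
grip_width: 0.998
grasp_force: 0.0
```

```bash
cat >> h.py <<'E'
def wcam():
    from workcell import get_obs,camera
    from scipy.spatial.transform import Rotation as Ro
    o=get_obs();c=dict(camera("wrist"))
    T=np.eye(4);T[:3,:3]=Ro.from_quat(o["ee_rot"]).as_matrix();T[:3,3]=o["position"]
    M=np.linalg.inv(T@c["tool_from_camera"]);c["R"],c["t"]=M[:3,:3],M[:3,3]
    return o,c
E
python3 - <<'E'
from h import *
o,c=wcam();print({k:np.round(v,3).tolist() for k,v in o.items() if k in("clock","joint_pos","position","ee_rot")})
print(c["tool_from_camera"].round(3).tolist())
np.savez("w0.npz",**c);cv2.imwrite("pics/w0.png",c["color"][...,::-1])
E
```

```text
{'clock': 1.35, 'joint_pos': [-0.732, 0.244, 0.236, 1.583, -0.059, 1.322, 0.789], 'position': [0.526, 0.258, 0.221], 'ee_rot': [0.146, 0.989, -0.0, -0.0]}
[[0.001, -0.951, -0.31, 0.079], [1.0, 0.001, -0.0, -0.001], [0.0, -0.31, 0.951, -0.153], [0.0, 0.0, 0.0, 1.0]]
```

View pics/w0.png

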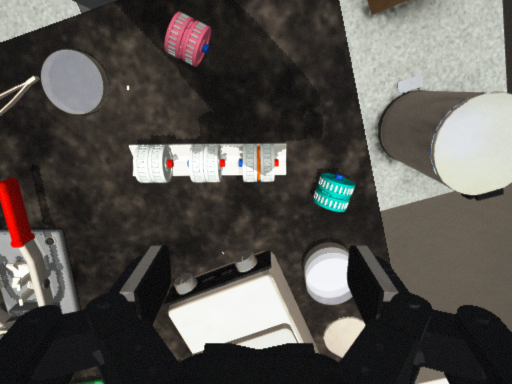

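The wrist view shows the open cassette (orange ring at (260,162), blue stub at (240,163), red stub at (277,163)), the two shut ones at (206,163) and (153,163), and part of the pliers at bottom left. Refining the rail line from the stubs.

```bash
python3 - <<'E'
from h import *
c=dict(np.load("w0.npz"));im=c["color"].astype(int);r,g,b=im[...,0],im[...,1],im[...,2]
print("cam",(-c["R"].T@c["t"]).round(3))
k=np.zeros(r.shape,bool);k[135:195,120:300]=1
for nm,m,z in(("orange",(r-b>60)&(g-b>15)&(r>150),.06),("blue",b-r>60,.042),("red",(r-g>90)&(r-b>80)&(abs(g-b)<40),.042)):
    for ce,a,px in blobs(m&k,6):print(nm,ce.round(1),a,ray(c,ce,z)[0].round(4),np.median(depthpts(c,px),0).round(4))
E
```

```text
cam [0.449 0.281 0.374]
orange [258.2 164. ] 105 [0.5222 0.2581 0.06  ] [0.5236 0.258  0.0566]
orange [221.9 163.6] 8 [0.5108 0.2218 0.06  ] [0.5135 0.2187 0.0453]
blue [240.3 162.6] 31 [0.5191 0.2383 0.042 ] [0.5177 0.2386 0.0449]
blue [187.6 163.1] 10 [0.5029 0.1823 0.042 ] [0.5023 0.1831 0.0445]
red [276.3 162.2] 29 [0.5302 0.2765 0.042 ] [0.5292 0.2766 0.0443]
red [169.4 163.6] 43 [0.4975 0.1629 0.042 ] [0.4971 0.1636 0.044 ]
red [221.9 162.9] 34 [0.5136 0.2187 0.042 ] [0.5131 0.2191 0.0441]
```

In the tool's units: 1.56 rad is 0.4966.

Emit:
move_arm([
  {"turn": [0,0,0.0573]},
  {"turn": [0,0,0.1146]},
  {"turn": [0,0,0.1719]},
  {"turn": [0,0,0.2292]},
  {"turn": [0,0,0.2865]},
  {"turn": [0,0,0.3438]},
  {"turn": [0,0,0.4011]},
  {"turn": [0,0,0.4584]},
  {"turn": [0,0,0.4966]},
  {"turn": [0,0,0.4966]},
], force=30)

```text
validation failed for argument at $.pl...
```

```bash
python3 - <<'E'
from h import *
o,c=wcam();print({k:np.round(v,4).tolist() for k,v in o.items() if k in("clock","joint_pos","position","ee_rot")})
np.savez("w1.npz",**c);cv2.imwrite("pics/w1.png",c["color"][...,::-1])
im=c["color"].astype(int);r,g,b=im[...,0],im[...,1],im[...,2]
for nm,m,z in(("orange",(r-b>60)&(g-b>15)&(r>150),.06),("blue",b-r>60,.042),("red",(r-g>90)&(r-b>80)&(abs(g-b)<40),.042)):
    for ce,a,px in blobs(m,6):
        P=ray(c,ce,z)[0]
        if abs(P[0]-.51)<.06 and abs(P[1]-.2)<.12: print(nm,ce.round(1),a,P.round(4),np.median(depthpts(c,px),0).round(4))
E
```

```text
{'clock': 1.4, 'joint_pos': [-0.7328, 0.2435, 0.235, 1.5831, -0.0587, 1.3224, 0.7889], 'position': [0.5251, 0.259, 0.2211], 'ee_rot': [0.1454, 0.9894, 0.0001, -0.0005]}
orange [257.4 164.7] 117 [0.5224 0.2578 0.06  ] [0.5229 0.2577 0.0561]
orange [220.9 163.5] 8 [0.5101 0.2215 0.06  ] [0.5133 0.2185 0.0446]
blue [187.  163.5] 6 [0.5029 0.1821 0.042 ] [0.5023 0.1831 0.0446]
blue [239.5 163.2] 28 [0.5193 0.2379 0.042 ] [0.5186 0.2382 0.0443]
red [168.7 163.8] 42 [0.4973 0.1626 0.042 ] [0.497  0.1633 0.0439]
red [221.1 163.2] 35 [0.5134 0.2184 0.042 ] [0.5131 0.2189 0.0442]
red [275.5 163. ] 28 [0.5305 0.2762 0.042 ] [0.5296 0.2763 0.0441]
```

In the tool's units: 0.1 m is 0.125, 0.09 m is 0.1125, 1.56 rad is 0.4966.

Emit:
move_arm([
  {"delta_pos": [0,-0.0025,0.025],"turn": [0,0,0.0573],"fingers": 0},
  {"delta_pos": [0,-0.0025,0.05],"turn": [0,0,0.1146],"fingers": 0},
  {"delta_pos": [0,-0.0025,0.075],"turn": [0,0,0.1719],"fingers": 0},
  {"delta_pos": [0,-0.0025,0.1],"turn": [0,0,0.2292],"fingers": 0},
  {"delta_pos": [0,-0.0025,0.1125],"turn": [0,0,0.2865],"fingers": 0},
  {"delta_pos": [0,-0.0025,0.125],"turn": [0,0,0.3438],"fingers": 0},
  {"delta_pos": [0,-0.0025,0.125],"turn": [0,0,0.4011],"fingers": 0},
  {"delta_pos": [0,-0.0025,0.125],"turn": [0,0,0.4584],"fingers": 0},
  {"delta_pos": [0,-0.0025,0.125],"turn": [0,0,0.4966],"fingers": 0},
  {"delta_pos": [0,-0.0025,0.125],"turn": [0,0,0.4966],"fingers": 0},
], force=30)

```text
clock: 2.7
position: [0.5248, 0.2571, 0.1214]
ee_rot: [0.799, 0.602, 0.0, -0.0]
ft_force: [0.3, 1.2, 0.8]
grip_width: 1.0
grasp_force: 0.0
```

```bash
python3 - <<'E'
from h import *
o,c=wcam();print({k:np.round(v,4).tolist() for k,v in o.items() if k in("clock","joint_pos","position","ee_rot")})
np.savez("w2.npz",**c);cv2.imwrite("pics/w2.png",c["color"][...,::-1])
im=c["color"].astype(int);r,g,b=im[...,0],im[...,1],im[...,2]
for nm,m,z in(("orange",(r-b>60)&(g-b>15)&(r>150),.06),("blue",b-r>60,.042),("red",(r-g>90)&(r-b>80)&(abs(g-b)<40),.042)):
    for ce,a,px in blobs(m,6):
        P=ray(c,ce,z)[0]
        if abs(P[0]-.51)<.06 and abs(P[1]-.2)<.12: print(nm,ce.round(1),a,P.round(4),np.median(depthpts(c,px),0).round(4))
E
```

```text
{'clock': 2.7, 'joint_pos': [-0.8956, 0.3332, 0.4381, 1.7169, -0.1549, 1.1258, -0.6917], 'position': [0.5248, 0.2571, 0.1214], 'ee_rot': [0.7988, 0.6015, 0.0, -0.0002]}
orange [258.9 197.1] 134 [0.5254 0.2582 0.06  ] [0.5247 0.2568 0.0569]
red [259.3 167.1] 70 [0.5307 0.2757 0.042 ] [0.5308 0.2762 0.0442]
red [259.1 236.3] 74 [0.5141 0.2182 0.042 ] [0.5143 0.2191 0.0438]
red [258.8 294.4] 74 [0.4979 0.1627 0.042 ] [0.4982 0.1644 0.044 ]
```

View pics/w2.png

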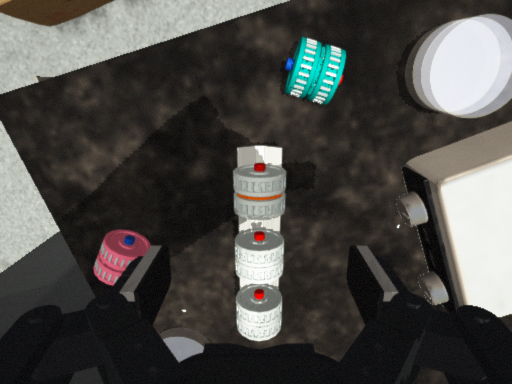

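The wrist view is aligned with the rail: open cassette at (259,190) with its ring at (259,197), two shut ones below it, fingers clear on both sides. Descending to grasp.

In the tool's units: 0.089 m is 0.1113, 0.0005 m is 0.0006.

Emit:
move_arm([
  {"delta_pos": [0,0.0006,0.0563],"turn": [0,0,0],"fingers": 0},
  {"delta_pos": [0,0.0006,0.0938],"turn": [0,0,0],"fingers": 0},
  {"delta_pos": [0,0.0006,0.1113],"turn": [0,0,0],"fingers": 0},
  {"delta_pos": [0,0.0006,0.1113],"turn": [0,0,0],"fingers": 0},
  {"delta_pos": [0,0.0006,0.1113],"turn": [0,0,0],"fingers": 0.4},
  {"delta_pos": [0,0.0006,0.1113],"turn": [0,0,0],"fingers": 0.48},
  {"delta_pos": [0,0.0006,0.1113],"turn": [0,0,0],"fingers": 0.7},
  {"delta_pos": [0,0.0006,0.1113],"turn": [0,0,0],"fingers": 0.7},
  {"delta_pos": [0,0.0006,0.1113],"turn": [0,0,0],"fingers": 0.7},
], force=30)

```text
clock: 3.88
position: [0.5253, 0.2565, 0.0337]
ee_rot: [0.8, 0.601, -0.0, -0.001]
ft_force: [-8.1, 0.6, 12.4]
grip_width: 0.451
grasp_force: 29.3
```

In the tool's units: -0.09 m is -0.1125, -0.06 m is -0.075.

Emit:
move_arm([
  {"delta_pos": [0,0,-0.0125],"turn": [0,0,0],"fingers": 0.7},
  {"delta_pos": [0,0,-0.0375],"turn": [0,0,0],"fingers": 0.7},
  {"delta_pos": [0,0,-0.075],"turn": [0,0,0],"fingers": 0.7},
  {"delta_pos": [0,0,-0.1125],"turn": [0,0,0],"fingers": 0.7},
  {"delta_pos": [0,0,-0.1125],"turn": [0,0,0],"fingers": 0.7},
])

```text
clock: 4.5
position: [0.5277, 0.2562, 0.1254]
ee_rot: [0.8, 0.6, 0.003, 0.0]
ft_force: [0.9, -0.5, -1.9]
grip_width: 0.447
grasp_force: 29.3
```

```bash
python3 - <<'E'
from h import *
o,c=wcam();print({k:np.round(v,4).tolist() for k,v in o.items() if k in("clock","joint_pos","position","ee_rot","ft_force","grip_width")})
np.savez("w3.npz",**c);cv2.imwrite("pics/w3.png",c["color"][150:,100:420,::-1])
im=c["color"].astype(int);r,g,b=im[...,0],im[...,1],im[...,2]
for nm,m in(("orange",(r-b>60)&(g-b>15)&(r>150)),("blue",b-r>60),("red",(r-g>90)&(r-b>80)&(abs(g-b)<40))):
    for ce,a,px in blobs(m,20):
        print(nm,ce.round(1),a,np.median(depthpts(c,px),0).round(4))
E
```

```text
{'clock': 4.5, 'joint_pos': [-0.8955, 0.3304, 0.4427, 1.7119, -0.155, 1.1287, -0.6912], 'position': [0.5277, 0.2562, 0.1254], 'ee_rot': [0.7998, 0.6002, 0.0026, 0.0001], 'ft_force': [0.8678, -0.5412, -1.9287], 'grip_width': 0.4466}
orange [4.3 1.6] 46 [ 0.0294  0.683  -0.5454]
orange [257.2 259.9] 67 [0.527  0.2559 0.1485]
blue [308.   70.7] 2036 [0.5878 0.3329 0.0389]
blue [126.5 239. ] 61 [0.3971 0.2387 0.0252]
red [333.6  80.2] 22 [0.6076 0.3205 0.0256]
red [258.4 208.3] 198 [0.5336 0.2765 0.1356]
red [113.2 258. ] 291 [0.3879 0.2306 0.0411]
red [107.5 273.4] 226 [0.3765 0.2174 0.0413]
red [254.9 294.3] 29 [0.4973 0.1626 0.0448]
```

View pics/w3.png

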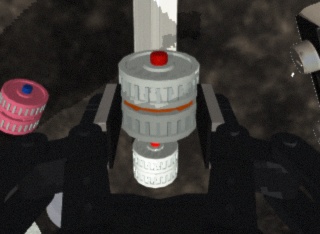

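Cassette held level, ring still visible (crop (158,106)), so it's still open. Moving above the cradle, high enough to see the pliers past the cassette.

In the tool's units: -0.311 m is -0.3888, 0.148 m is 0.185, 0.013 rad is 0.0041.

Emit:
move_arm([
  {"delta_pos": [-0.05,0.025,-0.05],"turn": [0,0,0],"fingers": 0.7},
  {"delta_pos": [-0.125,0.06,-0.1],"turn": [0,0,0],"fingers": 0.7},
  {"delta_pos": [-0.1938,0.0925,-0.1],"turn": [0,0,0.0041],"fingers": 0.7},
  {"delta_pos": [-0.2625,0.125,-0.1],"turn": [0,0,0.0041],"fingers": 0.7},
  {"delta_pos": [-0.325,0.155,-0.1],"turn": [0,0,0.0041],"fingers": 0.7},
  {"delta_pos": [-0.3688,0.175,-0.1],"turn": [0,0,0.0041],"fingers": 0.7},
  {"delta_pos": [-0.3888,0.185,-0.1],"turn": [0,0,0.0041],"fingers": 0.7},
  {"delta_pos": [-0.3888,0.185,-0.1],"turn": [0,0,0.0041],"fingers": 0.7},
  {"delta_pos": [-0.3888,0.185,-0.1],"turn": [0,0,0.0041],"fingers": 0.7},
])

```text
clock: 5.68
position: [0.5813, -0.0821, 0.2019]
ee_rot: [0.803, 0.596, -0.0, -0.001]
ft_force: [0.9, -0.3, -1.5]
grip_width: 0.443
grasp_force: 29.6
```

```bash
python3 - <<'E'
from h import *
o,c=wcam();print({k:np.round(v,4).tolist() for k,v in o.items() if k in("clock","joint_pos","position","ee_rot","ft_force","grip_width")})
np.savez("w4.npz",**c);cv2.imwrite("pics/w4.png",c["color"][...,::-1])
im=c["color"].astype(int);r,g,b=im[...,0],im[...,1],im[...,2]
for z in(.04,.045,.057):
    C=np.r_[.5828,-.0837,z];q=c["R"]@C+c["t"];print("cradle proj",(q[:2]/q[2]*c["fx"]+[c["cx"],c["cy"]]).round(1))
for ce,a,px in blobs((r-g>90)&(r-b>80)&(abs(g-b)<40),100):
    P=ray(c,px,.057)[:,:2];u,s,v=np.linalg.svd(P-P.mean(0),full_matrices=False);t=(P-P.mean(0))@v[0]
    print("red",ce.round(1),a,P.mean(0).round(4),v[0].round(4),t.min().round(4),t.max().round(4),np.median(depthpts(c,px),0).round(4))
E
```

```text
{'clock': 5.675, 'joint_pos': [-0.4697, 0.2926, 0.6495, 1.6231, -0.1834, 1.2885, -0.0827], 'position': [0.5813, -0.0821, 0.2019], 'ee_rot': [0.8029, 0.5961, -0.0001, -0.0006], 'ft_force': [0.8574, -0.2886, -1.4886], 'grip_width': 0.4425}
cradle proj [260.5 166.6]
cradle proj [260.5 167.8]
cradle proj [260.6 170.8]
red [164.2 140.2] 1019 [ 0.5021 -0.0273] [-0.9598  0.2806] -0.0384 0.0405 [ 0.5015 -0.0273  0.0568]
red [170.7 195.7] 1059 [ 0.4867 -0.0824] [-0.9612  0.2758] -0.0389 0.0415 [ 0.4855 -0.0831  0.0562]
red [258.5 208. ] 215 [ 0.5692 -0.1214] [0.9919 0.1268] -0.009 0.009 [ 0.5875 -0.0618  0.2119]
```

View pics/w4.png

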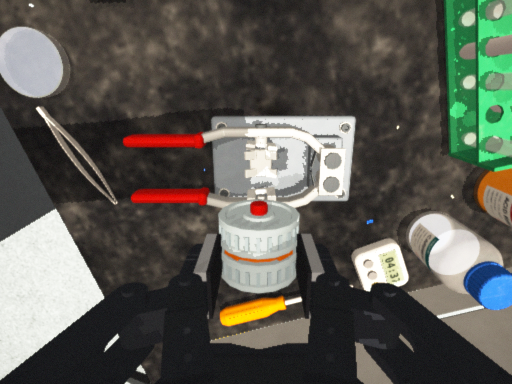

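The wrist view shows the grips at (164,140) and (171,196), the white vee around (261,158), jaw pads at (260,130) and (261,192), and hinge pins at (332,160) and (332,183). Next I'll use depth to fix the cradle centre.

```bash
python3 - <<'E'
from h import *
a=np.radians(-16.4);ex=np.r_[np.cos(a),np.sin(a)];ey=np.r_[-ex[1],ex[0]];C0=np.r_[.584,-.083]
for f,box in(("w4.npz",(205,360,110,200)),("top0.npz",(310,385,138,215))):
    c=dict(np.load(f));px=np.array([[u,v] for u in range(box[0],box[1]) for v in range(box[2],box[3])])
    px=px[c["range_z"][px[:,1],px[:,0]]>0]
    D=depthpts(c,px);col=c["color"][px[:,1],px[:,0]].astype(int);q=(D[:,:2]-C0);q=np.c_[q@ex,q@ey]*1000;z=D[:,2]*1000
    print(f)
    for nm,k in(("pins z>57",(z>57)&(q[:,0]>40)&(z<75)),("padL",(z>60)&(z<72)&(abs(q[:,0])<25)&(q[:,1]>8)&(q[:,1]<36)),("padR",(z>60)&(z<72)&(abs(q[:,0])<25)&(q[:,1]<-8)&(q[:,1]>-40)),
      ("vee",(col.min(1)>170)&(abs(q[:,0])<30)&(abs(q[:,1])<15)&(z>16)&(z<60)),("base",(z<17)&(z>7)&(abs(q[:,1])<60))):
        if k.sum()<3:print(nm,k.sum());continue
        lo,hi=np.percentile(q[k],[2,98],axis=0);print(nm,k.sum(),"mean",q[k].mean(0).round(1),"lo",lo.round(1),"hi",hi.round(1),"mid",((lo+hi)/2).round(1),"z",np.median(z[k]).round(1))
    # vee profile height along x
    for x in range(-24,25,4):
        k=(abs(q[:,0]-x)<2)&(abs(q[:,1])<9)&(z<80);print((x,np.median(z[k]).round(0) if k.any() else None),end=" ")
    print()
E
```

```text
w4.npz
pins z>57 1146 mean [68.5 -0.2] lo [ 57.3 -24.1] hi [80.2 21.8] mid [68.8 -1.2] z 62.2
padL 107 mean [-0.5 23.9] lo [-14.7  18.9] hi [13.7 27.8] mid [-0.5 23.3] z 66.6
padR 47 mean [  3.6 -28. ] lo [-14.9 -29.7] hi [ 13.5 -26.2] mid [ -0.7 -27.9] z 61.9
vee 692 mean [-1.3 -0.7] lo [-17.5 -14.3] hi [14.9 13. ] mid [-1.3 -0.7] z 24.0
base 6744 mean [17.4  5.2] lo [-53.1 -43.7] hi [101.   47.8] mid [23.9  2.1] z 12.6
(-24, np.float64(13.0)) (-20, np.float64(13.0)) (-16, np.float64(14.0)) (-12, np.float64(24.0)) (-8, np.float64(23.0)) (-4, np.float64(23.0)) (0, np.float64(23.0)) (4, np.float64(23.0)) (8, np.float64(23.0)) (12, np.float64(27.0)) (16, np.float64(13.0)) (20, np.float64(13.0)) (24, np.float64(13.0)) 
top0.npz
pins z>57 251 mean [69.9 -0.2] lo [ 58.7 -23.3] hi [82.4 22.7] mid [70.6 -0.3] z 62.1
padL 27 mean [ 0.6 24.8] lo [-13.   20.5] hi [15.6 29. ] mid [ 1.3 24.8] z 64.3
padR 30 mean [  0.6 -29.6] lo [-12.9 -33.5] hi [ 16.2 -26.1] mid [  1.7 -29.8] z 65.1
vee 195 mean [ 0.9 -0.1] lo [-16.5 -14.3] hi [17.4 14.2] mid [ 0.5 -0. ] z 24.1
base 1723 mean [18.7  3.7] lo [-51.6 -47.3] hi [102.8  48.7] mid [25.6  0.7] z 12.1
(-24, np.float64(12.0)) (-20, np.float64(12.0)) (-16, np.float64(13.0)) (-12, np.float64(20.0)) (-8, np.float64(23.0)) (-4, np.float64(24.0)) (0, np.float64(22.0)) (4, np.float64(22.0)) (8, np.float64(23.0)) (12, np.float64(23.0)) (16, np.float64(28.0)) (20, np.float64(12.0)) (24, np.float64(12.0))
```

In the tool's units: 0.11 m is 0.1375, 0.0022 m is 0.0028.

Emit:
move_arm([
  {"delta_pos": [-0.0016,0.0028,0.05],"turn": [0,0,0],"fingers": 0.7},
  {"delta_pos": [-0.0016,0.0028,0.1],"turn": [0,0,0],"fingers": 0.7},
  {"delta_pos": [-0.0016,0.0028,0.1375],"turn": [0,0,0],"fingers": 0.7},
  {"delta_pos": [-0.0016,0.0028,0.1375],"turn": [0,0,0],"fingers": 0.7},
  {"delta_pos": [-0.0016,0.0028,0.1375],"turn": [0,0,0],"fingers": 0.7},
])

```text
clock: 6.35
position: [0.5839, -0.0855, 0.0937]
ee_rot: [0.803, 0.596, 0.001, 0.0]
ft_force: [0.7, 0.1, -0.6]
grip_width: 0.445
grasp_force: 29.6
```

```bash
python3 - <<'E'
from h import *
o,c=wcam();print({k:np.round(v,4).tolist() for k,v in o.items() if k in("clock","position","ee_rot","ft_force","grip_width")})
np.savez("w5.npz",**c);cv2.imwrite("pics/w5.png",cv2.resize(c["color"][90:330,110:430,::-1],None,fx=2,fy=2))
E
```

```text
{'clock': 6.35, 'position': [0.5839, -0.0855, 0.0937], 'ee_rot': [0.8033, 0.5956, 0.0007, 0.0004], 'ft_force': [0.6701, 0.0594, -0.5639], 'grip_width': 0.4449}
```

View pics/w5.png

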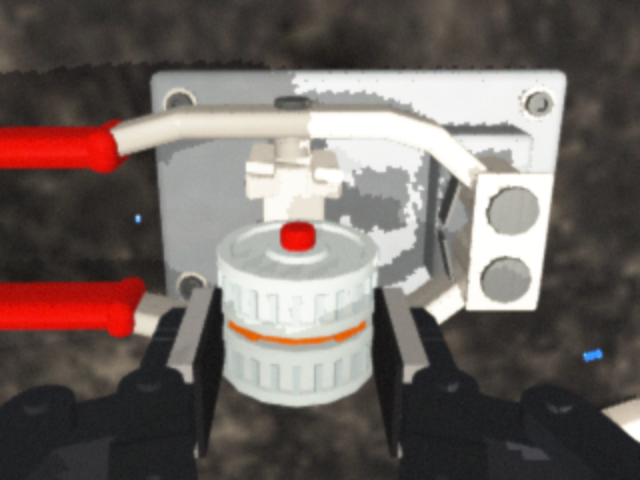

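View: cassette with the ring open, its red stub at (298,237) lined up with the left pad slot around (294,180), and the hinge block at (510,240) clear of the fingers. Descending.

In the tool's units: 0.053 m is 0.0663, 0.05 m is 0.0625.

Emit:
move_arm([
  {"delta_pos": [0,0,0.0313],"turn": [0,0,0],"fingers": 0.7},
  {"delta_pos": [0,0,0.0525],"turn": [0,0,0],"fingers": 0.7},
  {"delta_pos": [0,0,0.0625],"turn": [0,0,0],"fingers": 0.7},
  {"delta_pos": [0,0,0.0663],"turn": [0,0,0],"fingers": 0.7},
  {"delta_pos": [0,0,0.0663],"turn": [0,0,0],"fingers": 0.7},
  {"delta_pos": [0,0,0.0663],"turn": [0,0,0],"fingers": 0.7},
])

```text
clock: 7.15
position: [0.5834, -0.0862, 0.0399]
ee_rot: [0.804, 0.595, 0.0, 0.0]
ft_force: [-0.4, 0.3, -1.4]
grip_width: 0.444
grasp_force: 29.6
```

In the tool's units: 0.002 m is 0.0025, 0.001 m is 0.0013.

Emit:
move_arm([
  {"delta_pos": [0,0,0.0013],"turn": [0,0,0],"fingers": 0.7},
  {"delta_pos": [0,0,0.0025],"turn": [0,0,0],"fingers": 0.7},
  {"delta_pos": [0,0,0.0025],"turn": [0,0,0],"fingers": 0.7},
])

```text
clock: 7.52
position: [0.5836, -0.0863, 0.0393]
ee_rot: [0.804, 0.595, 0.001, 0.0]
ft_force: [-8.0, 1.3, 18.2]
grip_width: 0.446
grasp_force: 33.8
```

Seated (18 N up). Opening partway and withdrawing.

In the tool's units: -0.14 m is -0.175, -0.001 m is -0.0013.

Emit:
move_arm([
  {"delta_pos": [0,0,-0.0013],"turn": [0,0,0],"fingers": 0.5},
  {"delta_pos": [0,0,-0.0013],"turn": [0,0,0],"fingers": 0.4},
  {"delta_pos": [0,0,-0.0013],"turn": [0,0,0],"fingers": 0.35},
  {"delta_pos": [0,0,-0.0013],"turn": [0,0,0],"fingers": 0.35},
  {"delta_pos": [0,0,-0.025],"turn": [0,0,0],"fingers": 0.35},
  {"delta_pos": [0,0,-0.075],"turn": [0,0,0],"fingers": 0.35},
  {"delta_pos": [0,0,-0.125],"turn": [0,0,0],"fingers": 0.35},
  {"delta_pos": [0,0,-0.175],"turn": [0,0,0],"fingers": 0.35},
  {"delta_pos": [0,0,-0.175],"turn": [0,0,0],"fingers": 0},
  {"delta_pos": [0,0,-0.175],"turn": [0,0,0],"fingers": 0},
])

```text
clock: 8.78
position: [0.5829, -0.0861, 0.1776]
ee_rot: [0.804, 0.595, 0.0, -0.0]
ft_force: [-0.2, 0.1, -0.5]
grip_width: 1.0
grasp_force: 0.0
```

```bash
python3 - <<'E'
from h import *
o,c=wcam();print({k:np.round(v,4).tolist() for k,v in o.items() if k in("clock","position","ee_rot","ft_force","grip_width","joint_pos")})
np.savez("w6.npz",**c)
a=np.radians(-16.4);ex=np.r_[np.cos(a),np.sin(a)];ey=np.r_[-ex[1],ex[0]];C0=np.r_[.584,-.083]
im=c["color"].astype(int);r,g,b=im[...,0],im[...,1],im[...,2]
for nm,m in(("orange",(r-b>60)&(g-b>15)&(r>150)),("red",(r-g>90)&(r-b>80)&(abs(g-b)<40))):
    for ce,aa,px in blobs(m,15):
        D=np.median(depthpts(c,px),0);P=ray(c,ce,.057)[0]
        print(nm,ce.round(1),aa,D.round(4),"plier mm",(1000*np.r_[(D[:2]-C0)@ex,(D[:2]-C0)@ey]).round(1),"ray.057",P.round(4))
cv2.imwrite("pics/w6.png",cv2.resize(c["color"][90:330,90:410,::-1],None,fx=2,fy=2))
E
```

```text
{'clock': 8.775, 'joint_pos': [-0.4614, 0.3176, 0.6508, 1.6499, -0.2017, 1.242, -0.0653], 'position': [0.5829, -0.0861, 0.1776], 'ee_rot': [0.8036, 0.5951, 0.0002, -0.0001], 'ft_force': [-0.2073, 0.1272, -0.5472], 'grip_width': 1.0004}
orange [500.3 188.3] 404 [ 0.822  -0.1812  0.0184] plier mm [256.1 -27. ] ray.057 [ 0.796 -0.163  0.057]
orange [257.1 177.2] 115 [ 0.5816 -0.0856  0.0616] plier mm [-1.5 -3.2] ray.057 [ 0.5814 -0.0865  0.057 ]
orange [258.3 221.3] 203 [ 0.5687 -0.1313  0.0529] plier mm [ -1.1 -50.6] ray.057 [ 0.5695 -0.1294  0.057 ]
orange [248.5 322. ] 1304 [ 0.513  -0.2708  0.021 ] plier mm [ -15.1 -200.2] ray.057 [ 0.5243 -0.2411  0.057 ]
orange [168.5 328.7] 146 [ 0.4123 -0.2636  0.0189] plier mm [-113.7 -221.7] ray.057 [ 0.4373 -0.2243  0.057 ]
red [152.3 141.5] 1198 [ 0.501  -0.0277  0.0568] plier mm [-95.2  29.7] ray.057 [ 0.5017 -0.0275  0.057 ]
red [257.8 152.8] 57 [ 0.5881 -0.0664  0.0491] plier mm [-0.8 17.1] ray.057 [ 0.5887 -0.0647  0.057 ]
red [160.6 201.1] 1235 [ 0.4857 -0.0832  0.0563] plier mm [-94.3 -28. ] ray.057 [ 0.4868 -0.0824  0.057 ]
```

View pics/w6.png

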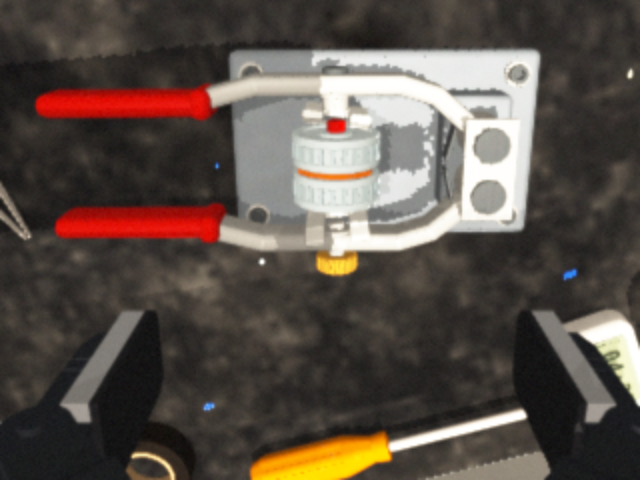

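Cassette sits in the cradle: ring at (335,172), red stub at (336,125) in the left slot, brass thumbscrew at (337,262). Now turning back and moving over the red grips.

In the tool's units: -0.094 m is -0.1175, 0.05 m is 0.0625, -1.58 rad is -0.5029.

Emit:
move_arm([
  {"delta_pos": [0.0045,-0.0375,0],"turn": [0,0,-0.0573],"fingers": 0},
  {"delta_pos": [0.0045,-0.075,0],"turn": [0,0,-0.1146],"fingers": 0},
  {"delta_pos": [0.0045,-0.1175,0],"turn": [0,0,-0.1719],"fingers": 0},
  {"delta_pos": [0.0045,-0.1175,0.025],"turn": [0,0,-0.2292],"fingers": 0},
  {"delta_pos": [0.0045,-0.1175,0.05],"turn": [0,0,-0.2865],"fingers": 0},
  {"delta_pos": [0.0045,-0.1175,0.0625],"turn": [0,0,-0.3438],"fingers": 0},
  {"delta_pos": [0.0045,-0.1175,0.0625],"turn": [0,0,-0.4011],"fingers": 0},
  {"delta_pos": [0.0045,-0.1175,0.0625],"turn": [0,0,-0.4584],"fingers": 0},
  {"delta_pos": [0.0045,-0.1175,0.0625],"turn": [0,0,-0.5029],"fingers": 0},
  {"delta_pos": [0.0045,-0.1175,0.0625],"turn": [0,0,-0.5029],"fingers": 0},
  {"delta_pos": [0.0045,-0.1175,0.0625],"turn": [0,0,-0.5029],"fingers": 0},
], force=20)

```text
clock: 10.2
position: [0.4938, -0.0554, 0.1269]
ee_rot: [0.145, 0.989, -0.0, -0.0]
ft_force: [0.2, 0.7, -0.9]
grip_width: 1.0
grasp_force: 0.0
```

```bash
python3 - <<'E'
from h import *
from scipy.spatial.transform import Rotation as Ro
o,c=wcam();print({k:np.round(v,4).tolist() for k,v in o.items() if k in("clock","position","ee_rot","ft_force","grip_width","joint_pos")})
R=Ro.from_quat(o["ee_rot"]).as_matrix()
im=c["color"].astype(int);r,g,b=im[...,0],im[...,1],im[...,2]
for nm,m in(("red",(r-g>90)&(r-b>80)&(abs(g-b)<40)),):
    for ce,aa,px in blobs(m,60):
        P=ray(c,px,.057);Q=(P-o["position"])@R;u,s,v=np.linalg.svd((Q-Q.mean(0))[:,:2],full_matrices=False)
        print(nm,ce.round(1),aa,np.median(depthpts(c,px),0).round(4),P.mean(0).round(4),"tool mm lo",(1000*np.percentile(Q,1,axis=0)).round(1),"hi",(1000*np.percentile(Q,99,axis=0)).round(1),"ax",v[0].round(3))
cv2.imwrite("pics/w7.png",c["color"][...,::-1])
E
```

```text
{'clock': 10.2, 'joint_pos': [-0.4475, 0.129, 0.5038, 1.9347, -0.0697, 1.0957, 1.3654], 'position': [0.4938, -0.0554, 0.1269], 'ee_rot': [0.1446, 0.9895, -0.0001, -0.0005], 'ft_force': [0.2089, 0.6835, -0.9286], 'grip_width': 0.9999}
red [219.9 188.5] 1559 [ 0.4797 -0.0831  0.0565] [ 0.4801 -0.083   0.057 ] tool mm lo [-35.2 -36.5  69.9] hi [ 43.7 -24.4  70. ] ax [-1.    -0.012]
red [294.4 188.5] 1543 [ 0.4959 -0.0283  0.0565] [ 0.4963 -0.0285  0.057 ] tool mm lo [-35.1  20.7  69.9] hi [43.7 32.8 70. ] ax [-1.     0.012]
```

View pics/w7.png

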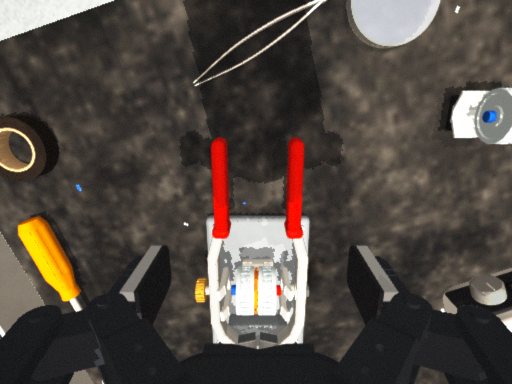

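View: grips at (220,188) and (295,188), symmetric and parallel to the tool, cassette in the cradle at (257,288). Descending over the grips.

In the tool's units: 0.091 m is 0.1138, 0.075 m is 0.0938.

Emit:
move_arm([
  {"delta_pos": [0.0025,-0.0013,0.05],"turn": [0,0,0],"fingers": 0},
  {"delta_pos": [0.0025,-0.0013,0.0938],"turn": [0,0,0],"fingers": 0},
  {"delta_pos": [0.0025,-0.0013,0.1138],"turn": [0,0,0],"fingers": 0},
  {"delta_pos": [0.0025,-0.0013,0.1138],"turn": [0,0,0],"fingers": 0.05},
  {"delta_pos": [0.0025,-0.0013,0.1138],"turn": [0,0,0],"fingers": 0.1},
  {"delta_pos": [0.0025,-0.0013,0.1138],"turn": [0,0,0],"fingers": 0.15},
  {"delta_pos": [0.0025,-0.0013,0.1138],"turn": [0,0,0],"fingers": 0.15},
], force=20)

```text
clock: 11.12
position: [0.4925, -0.0556, 0.0371]
ee_rot: [0.143, 0.99, 0.0, 0.001]
ft_force: [0.3, -0.2, -0.4]
grip_width: 0.849
grasp_force: 0.0
```

Emit:
move_arm([
  {"delta_pos": [0,0,0],"turn": [0,0,0],"fingers": 0.17},
  {"delta_pos": [0,0,0],"turn": [0,0,0],"fingers": 0.19},
  {"delta_pos": [0,0,0],"turn": [0,0,0],"fingers": 0.21},
  {"delta_pos": [0,0,0],"turn": [0,0,0],"fingers": 0.23},
  {"delta_pos": [0,0,0],"turn": [0,0,0],"fingers": 0.25},
])

```text
clock: 11.75
position: [0.4921, -0.0557, 0.0364]
ee_rot: [0.143, 0.99, 0.0, 0.0]
ft_force: [-0.1, 0.7, 2.9]
grip_width: 0.745
grasp_force: 1.8
```

Emit:
move_arm([
  {"delta_pos": [0,0,0],"turn": [0,0,0],"fingers": 0.265},
  {"delta_pos": [0,0,0],"turn": [0,0,0],"fingers": 0.28},
  {"delta_pos": [0,0,0],"turn": [0,0,0],"fingers": 0.295},
  {"delta_pos": [0,0,0],"turn": [0,0,0],"fingers": 0.31},
  {"delta_pos": [0,0,0],"turn": [0,0,0],"fingers": 0.31},
])

```text
clock: 12.38
position: [0.492, -0.0557, 0.0364]
ee_rot: [0.143, 0.99, 0.0, -0.0]
ft_force: [-0.3, 0.0, 3.7]
grip_width: 0.689
grasp_force: 2.1
```

```bash
python3 - <<'E'
from workcell import get_obs
import numpy as np
print([(np.round(o["grip_width"],4),np.round(o["grasp_force"],2),o["ft_force"].round(2) if hasattr(o["ft_force"],"round") else o["ft_force"]) for o in [get_obs() for _ in range(3)]])
E
```

```text
[(np.float64(0.6885), np.float64(2.11), array([-0.26,  0.  ,  3.75])), (np.float64(0.6885), np.float64(2.11), array([-0.26,  0.  ,  3.75])), (np.float64(0.6885), np.float64(2.11), array([-0.26,  0.  ,  3.75]))]
```

Emit:
move_arm([
  {"delta_pos": [0,0,0],"turn": [0,0,0],"fingers": 0.325},
  {"delta_pos": [0,0,0],"turn": [0,0,0],"fingers": 0.34},
  {"delta_pos": [0,0,0],"turn": [0,0,0],"fingers": 0.355},
  {"delta_pos": [0,0,0],"turn": [0,0,0],"fingers": 0.37},
  {"delta_pos": [0,0,0],"turn": [0,0,0],"fingers": 0.37},
])

```text
clock: 13.0
position: [0.4919, -0.0557, 0.0364]
ee_rot: [0.143, 0.99, 0.0, -0.0]
ft_force: [-2.3, 0.5, 3.8]
grip_width: 0.633
grasp_force: 2.4
```

Emit:
move_arm([
  {"delta_pos": [0,0,0],"turn": [0,0,0],"fingers": 0.38},
  {"delta_pos": [0,0,0],"turn": [0,0,0],"fingers": 0.39},
  {"delta_pos": [0,0,0],"turn": [0,0,0],"fingers": 0.4},
  {"delta_pos": [0,0,0],"turn": [0,0,0],"fingers": 0.4},
])

```text
clock: 13.5
position: [0.4919, -0.0557, 0.0364]
ee_rot: [0.143, 0.99, 0.0, -0.0]
ft_force: [-1.3, 0.1, 4.0]
grip_width: 0.598
grasp_force: 2.5
```

Emit:
move_arm([
  {"delta_pos": [0,0,0],"turn": [0,0,0],"fingers": 0.41},
  {"delta_pos": [0,0,0],"turn": [0,0,0],"fingers": 0.42},
  {"delta_pos": [0,0,0],"turn": [0,0,0],"fingers": 0.43},
  {"delta_pos": [0,0,0],"turn": [0,0,0],"fingers": 0.43},
])

```text
clock: 14.0
position: [0.492, -0.0557, 0.0364]
ee_rot: [0.143, 0.99, 0.0, 0.0]
ft_force: [-0.9, 0.0, 3.8]
grip_width: 0.572
grasp_force: 2.6
```

Emit:
move_arm([
  {"delta_pos": [0,0,0],"turn": [0,0,0],"fingers": 0.44},
  {"delta_pos": [0,0,0],"turn": [0,0,0],"fingers": 0.45},
  {"delta_pos": [0,0,0],"turn": [0,0,0],"fingers": 0.45},
])

```text
clock: 14.38
position: [0.492, -0.0557, 0.0364]
ee_rot: [0.143, 0.99, 0.0, 0.0]
ft_force: [-1.5, 0.7, 4.2]
grip_width: 0.55
grasp_force: 2.7
```

Emit:
move_arm([
  {"delta_pos": [0,0,0],"turn": [0,0,0],"fingers": 0.46},
  {"delta_pos": [0,0,0],"turn": [0,0,0],"fingers": 0.47},
  {"delta_pos": [0,0,0],"turn": [0,0,0],"fingers": 0.47},
])

```text
clock: 14.75
position: [0.492, -0.0557, 0.0364]
ee_rot: [0.143, 0.99, 0.0, -0.0]
ft_force: [-2.6, 0.4, 5.7]
grip_width: 0.533
grasp_force: 2.9
```

Emit:
move_arm([
  {"delta_pos": [0,0,0],"turn": [0,0,0],"fingers": 0.48},
  {"delta_pos": [0,0,0],"turn": [0,0,0],"fingers": 0.49},
  {"delta_pos": [0,0,0],"turn": [0,0,0],"fingers": 0.49},
])

```text
clock: 15.12
position: [0.492, -0.0557, 0.0364]
ee_rot: [0.143, 0.99, 0.0, 0.0]
ft_force: [-1.4, 0.3, 4.4]
grip_width: 0.509
grasp_force: 3.0
```

Emit:
move_arm([
  {"delta_pos": [0,0,0],"turn": [0,0,0],"fingers": 0.5},
  {"delta_pos": [0,0,0],"turn": [0,0,0],"fingers": 0.51},
  {"delta_pos": [0,0,0],"turn": [0,0,0],"fingers": 0.51},
])

```text
clock: 15.5
position: [0.492, -0.0557, 0.0364]
ee_rot: [0.143, 0.99, 0.0, 0.0]
ft_force: [-1.8, 0.6, 5.7]
grip_width: 0.488
grasp_force: 3.5
```

Emit:
move_arm([
  {"delta_pos": [0,0,0],"turn": [0,0,0],"fingers": 0.52},
  {"delta_pos": [0,0,0],"turn": [0,0,0],"fingers": 0.53},
  {"delta_pos": [0,0,0],"turn": [0,0,0],"fingers": 0.53},
])

```text
clock: 15.88
position: [0.492, -0.0557, 0.0365]
ee_rot: [0.143, 0.99, 0.0, -0.0]
ft_force: [-2.7, 1.6, 7.6]
grip_width: 0.473
grasp_force: 6.5
```

Resistance begins. Continuing one small step at a time.

Emit:
move_arm([
  {"delta_pos": [0,0,0],"turn": [0,0,0],"fingers": 0.535},
  {"delta_pos": [0,0,0],"turn": [0,0,0],"fingers": 0.54},
  {"delta_pos": [0,0,0],"turn": [0,0,0],"fingers": 0.54},
])

```text
clock: 16.25
position: [0.492, -0.0556, 0.0366]
ee_rot: [0.143, 0.99, 0.0, -0.0]
ft_force: [-3.5, 0.8, 8.7]
grip_width: 0.462
grasp_force: 8.2
```

Emit:
move_arm([
  {"delta_pos": [0,0,0],"turn": [0,0,0],"fingers": 0.545},
  {"delta_pos": [0,0,0],"turn": [0,0,0],"fingers": 0.55},
  {"delta_pos": [0,0,0],"turn": [0,0,0],"fingers": 0.55},
])

```text
clock: 16.62
position: [0.492, -0.0555, 0.0367]
ee_rot: [0.143, 0.99, 0.0, -0.0]
ft_force: [-3.6, 2.2, 10.3]
grip_width: 0.455
grasp_force: 9.7
```

Emit:
move_arm([
  {"delta_pos": [0,0,0],"turn": [0,0,0],"fingers": 0.555},
  {"delta_pos": [0,0,0],"turn": [0,0,0],"fingers": 0.56},
  {"delta_pos": [0,0,0],"turn": [0,0,0],"fingers": 0.56},
])

```text
clock: 17.0
position: [0.4921, -0.0554, 0.0368]
ee_rot: [0.143, 0.99, 0.0, -0.0]
ft_force: [-5.2, 1.9, 11.4]
grip_width: 0.441
grasp_force: 9.8
```

Emit:
move_arm([
  {"delta_pos": [0,0,0],"turn": [0,0,0],"fingers": 0.565},
  {"delta_pos": [0,0,0],"turn": [0,0,0],"fingers": 0.57},
  {"delta_pos": [0,0,0],"turn": [0,0,0],"fingers": 0.57},
])

```text
clock: 17.38
position: [0.4921, -0.0557, 0.0365]
ee_rot: [0.143, 0.99, 0.0, 0.0]
ft_force: [-1.0, 0.4, 4.4]
grip_width: 0.43
grasp_force: 3.2
```

It gave: 9.8 → 3.2 N. Releasing and lifting.

In the tool's units: -0.14 m is -0.175, -0.09 m is -0.1125.

Emit:
move_arm([
  {"delta_pos": [0,0,0],"turn": [0,0,0],"fingers": 0.5},
  {"delta_pos": [0,0,0],"turn": [0,0,0],"fingers": 0.4},
  {"delta_pos": [0,0,0],"turn": [0,0,0],"fingers": 0.3},
  {"delta_pos": [0,0,0],"turn": [0,0,0],"fingers": 0.2},
  {"delta_pos": [0,0,0],"turn": [0,0,0],"fingers": 0.1},
  {"delta_pos": [0,0,0],"turn": [0,0,0],"fingers": 0},
  {"delta_pos": [0,0,0],"turn": [0,0,0],"fingers": 0},
  {"delta_pos": [0,0,0],"turn": [0,0,0],"fingers": 0},
  {"delta_pos": [0,0,-0.05],"turn": [0,0,0],"fingers": 0},
  {"delta_pos": [0,0,-0.1125],"turn": [0,0,0],"fingers": 0},
  {"delta_pos": [0,0,-0.175],"turn": [0,0,0],"fingers": 0},
  {"delta_pos": [0,0,-0.175],"turn": [0,0,0],"fingers": 0},
])

```text
clock: 18.88
position: [0.4942, -0.0558, 0.18]
ee_rot: [0.143, 0.99, 0.001, 0.003]
ft_force: [1.2, -0.2, -0.6]
grip_width: 1.001
grasp_force: 0.0
```

```bash
cat > look.py <<'E'
from h import *
def look(zr=.049):
    o,c=wcam();print({k:np.round(v,4).tolist() for k,v in o.items() if k in("clock","position","ee_rot","joint_pos","grip_width")})
    im=c["color"].astype(int);r,g,b=im[...,0],im[...,1],im[...,2]
    for nm,m,z in(("orange",(r-b>60)&(g-b>15)&(r>150),.06),("blue",b-r>60,zr),("red",(r-g>90)&(r-b>80)&(abs(g-b)<40),zr)):
        for ce,aa,px in blobs(m,6):
            D=np.median(depthpts(c,px),0)
            if .4<D[0]<.65 and -.15<D[1]<.32 and .03<D[2]<.3: print(nm,ce.round(1),aa,D.round(4),"ray",ray(c,ce,z)[0].round(4))
    return o,c
E
python3 -c "
from look import *
look()"
```

```text
{'clock': 18.875, 'joint_pos': [-0.4695, 0.0638, 0.5152, 1.8776, -0.0353, 1.2021, 1.3412], 'position': [0.4942, -0.0558, 0.18], 'ee_rot': [0.143, 0.9897, 0.0011, 0.0033], 'grip_width': 1.0008}
orange [288.5 206.7] 43 [ 0.5314 -0.037   0.0578] ray [ 0.5306 -0.0373  0.06  ]
orange [226.6 206.7] 32 [ 0.5145 -0.0945  0.0581] ray [ 0.5139 -0.0938  0.06  ]
orange [208.7 257. ] 149 [ 0.5645 -0.131   0.0529] ray [ 0.5607 -0.1284  0.06  ]
orange [271.5 257. ] 8 [ 0.5851 -0.0689  0.0496] ray [ 0.5786 -0.0675  0.06  ]
blue [448.6 109.6] 86 [0.4866 0.127  0.0436] ray [0.4851 0.1242 0.049 ]
blue [508.8 109.7] 50 [0.5029 0.1818 0.0415] ray [0.5006 0.1761 0.049 ]
blue [237.1 256.7] 36 [ 0.5749 -0.1035  0.0485] ray [ 0.5745 -0.1034  0.049 ]
red [226.3 169.3] 1035 [ 0.4796 -0.0833  0.0565] ray [ 0.4813 -0.0845  0.049 ]
red [288.2 169.4] 1033 [ 0.4964 -0.0282  0.0565] ray [ 0.4981 -0.028   0.049 ]
red [271.9 256.5] 36 [ 0.5849 -0.0684  0.049 ] ray [ 0.5847 -0.0683  0.049 ]
```

Ring gone, stub distance 36.5 mm (shut), handles sprung open. Going back over the cassette.

In the tool's units: -0.0908 m is -0.1135, -0.03 m is -0.0375, 1.574 rad is 0.501.

Emit:
move_arm([
  {"delta_pos": [-0.0375,-0.0056,0],"turn": [0,0,0.0573],"fingers": 0},
  {"delta_pos": [-0.075,-0.0056,0],"turn": [0,0,0.1146],"fingers": 0},
  {"delta_pos": [-0.1135,-0.0056,0],"turn": [0,0,0.1719],"fingers": 0},
  {"delta_pos": [-0.1135,-0.0056,0],"turn": [0,0,0.2292],"fingers": 0},
  {"delta_pos": [-0.1135,-0.0056,0],"turn": [0,0,0.2865],"fingers": 0},
  {"delta_pos": [-0.1135,-0.0056,0],"turn": [0,0,0.3438],"fingers": 0},
  {"delta_pos": [-0.1135,-0.0056,0],"turn": [0,0,0.4011],"fingers": 0},
  {"delta_pos": [-0.1135,-0.0056,0],"turn": [0,0,0.4584],"fingers": 0},
  {"delta_pos": [-0.1135,-0.0056,0],"turn": [0,0,0.501],"fingers": 0.3},
  {"delta_pos": [-0.1135,-0.0056,0],"turn": [0,0,0.501],"fingers": 0.3},
  {"delta_pos": [-0.1135,-0.0056,0],"turn": [0,0,0.501],"fingers": 0.3},
], force=30)

```text
clock: 20.3
position: [0.5774, -0.0857, 0.1756]
ee_rot: [0.801, 0.599, -0.001, -0.0]
ft_force: [0.5, 0.3, 0.1]
grip_width: 0.701
grasp_force: 0.0
```

```bash
python3 -c "
from look import *
look()"
```

```text
{'clock': 20.3, 'joint_pos': [-0.55, 0.3278, 0.76, 1.6695, -0.2363, 1.2403, -0.026], 'position': [0.5774, -0.0857, 0.1756], 'ee_rot': [0.801, 0.5987, -0.0005, -0.0003], 'grip_width': 0.7011}
orange [263.2 154.6] 8 [ 0.587  -0.0685  0.0494] ray [ 0.5874 -0.0662  0.06  ]
orange [263.3 221.1] 204 [ 0.5684 -0.1313  0.0528] ray [ 0.5695 -0.1281  0.06  ]
red [158.1 139.6] 1216 [ 0.5012 -0.0277  0.0567] ray [ 0.4989 -0.0281  0.049 ]
red [263.8 155. ] 55 [ 0.5872 -0.069   0.049 ] ray [ 0.5873 -0.069   0.049 ]
red [165.5 199.7] 1307 [ 0.4856 -0.0832  0.0562] ray [ 0.4836 -0.0845  0.049 ]
```

In the tool's units: 0.137 m is 0.1713, 0.0045 m is 0.0056.

Emit:
move_arm([
  {"delta_pos": [0.0013,0.0056,0.05],"turn": [0,0,0],"fingers": 0.3},
  {"delta_pos": [0.0013,0.0056,0.1],"turn": [0,0,0],"fingers": 0.3},
  {"delta_pos": [0.0013,0.0056,0.1438],"turn": [0,0,0],"fingers": 0.3},
  {"delta_pos": [0.0013,0.0056,0.1713],"turn": [0,0,0],"fingers": 0.3},
  {"delta_pos": [0.0013,0.0056,0.1713],"turn": [0,0,0],"fingers": 0.3},
  {"delta_pos": [0.0013,0.0056,0.1713],"turn": [0,0,0],"fingers": 0.48},
  {"delta_pos": [0.0013,0.0056,0.1713],"turn": [0,0,0],"fingers": 0.7},
  {"delta_pos": [0.0013,0.0056,0.1713],"turn": [0,0,0],"fingers": 0.7},
  {"delta_pos": [0.0013,0.0056,0.1713],"turn": [0,0,0],"fingers": 0.7},
])

```text
clock: 21.48
position: [0.5825, -0.086, 0.0409]
ee_rot: [0.802, 0.598, 0.001, -0.0]
ft_force: [-4.8, 0.3, 6.6]
grip_width: 0.436
grasp_force: 28.7
```

In the tool's units: -0.12 m is -0.15, -0.08 m is -0.1.

Emit:
move_arm([
  {"delta_pos": [0,0,-0.0125],"turn": [0,0,0],"fingers": 0.7},
  {"delta_pos": [0,0,-0.0438],"turn": [0,0,0],"fingers": 0.7},
  {"delta_pos": [0,0,-0.1],"turn": [0,0,0],"fingers": 0.7},
  {"delta_pos": [0,0,-0.15],"turn": [0,0,0],"fingers": 0.7},
  {"delta_pos": [0,0,-0.15],"turn": [0,0,0],"fingers": 0.7},
  {"delta_pos": [0,0,-0.15],"turn": [0,0,0],"fingers": 0.7},
])

```text
clock: 22.22
position: [0.5824, -0.0859, 0.1596]
ee_rot: [0.802, 0.598, 0.0, -0.0]
ft_force: [-0.2, -0.1, -1.2]
grip_width: 0.431
grasp_force: 28.4
```

```bash
python3 -c "
from look import *
look()"
```

```text
{'clock': 22.225, 'joint_pos': [-0.5414, 0.3551, 0.7571, 1.677, -0.2585, 1.2121, -0.0136], 'position': [0.5824, -0.0859, 0.1596], 'ee_rot': [0.8018, 0.5976, 0.0004, -0.0], 'grip_width': 0.4309}
red [146.5 144.2] 1377 [ 0.5017 -0.0274  0.0568] ray [ 0.4989 -0.0279  0.049 ]
red [154.9 207.6] 1407 [ 0.4855 -0.0832  0.0562] ray [ 0.4832 -0.0845  0.049 ]
red [258.4 211.5] 208 [ 0.5877 -0.0681  0.1676] ray [ 0.5736 -0.1154  0.049 ]
```

In the tool's units: 0.3117 m is 0.3896, -0.1528 m is -0.191, -0.009 rad is -0.0029.

Emit:
move_arm([
  {"delta_pos": [0.05,-0.025,0],"turn": [0,0,0],"fingers": 0.7},
  {"delta_pos": [0.1125,-0.055,0],"turn": [0,0,-0.0029],"fingers": 0.7},
  {"delta_pos": [0.1813,-0.0888,0],"turn": [0,0,-0.0029],"fingers": 0.7},
  {"delta_pos": [0.25,-0.1225,0],"turn": [0,0,-0.0029],"fingers": 0.7},
  {"delta_pos": [0.3125,-0.1531,0],"turn": [0,0,-0.0029],"fingers": 0.7},
  {"delta_pos": [0.3625,-0.1775,0],"turn": [0,0,-0.0029],"fingers": 0.7},
  {"delta_pos": [0.3896,-0.191,0],"turn": [0,0,-0.0029],"fingers": 0.7},
  {"delta_pos": [0.3896,-0.191,0],"turn": [0,0,-0.0029],"fingers": 0.7},
  {"delta_pos": [0.3896,-0.191,0],"turn": [0,0,-0.0029],"fingers": 0.7},
  {"delta_pos": [0.3896,-0.191,0],"turn": [0,0,-0.0029],"fingers": 0.7},
])

```text
clock: 23.52
position: [0.5257, 0.2544, 0.1595]
ee_rot: [0.8, 0.6, -0.0, 0.0]
ft_force: [-0.4, -0.5, -0.4]
grip_width: 0.433
grasp_force: 28.4
```

```bash
python3 -c "
from look import *
look(.042)"
```

```text
{'clock': 23.525, 'joint_pos': [-1.0341, 0.3161, 0.6137, 1.6839, -0.1927, 1.2027, -0.6578], 'position': [0.5257, 0.2544, 0.1595], 'ee_rot': [0.8, 0.6, -0.0, 0.0002], 'grip_width': 0.4333}
red [258.4 211.9] 188 [0.531  0.2719 0.1673] ray [0.5161 0.2216 0.042 ]
```

In the tool's units: 0.115 m is 0.1438, 0.002 m is 0.0025.

Emit:
move_arm([
  {"delta_pos": [0.0025,-0.0013,0.05],"turn": [0,0,0],"fingers": 0.7},
  {"delta_pos": [0.0025,-0.0013,0.1],"turn": [0,0,0],"fingers": 0.7},
  {"delta_pos": [0.0025,-0.0013,0.1313],"turn": [0,0,0],"fingers": 0.7},
  {"delta_pos": [0.0025,-0.0013,0.1438],"turn": [0,0,0],"fingers": 0.7},
  {"delta_pos": [0.0025,-0.0013,0.1438],"turn": [0,0,0],"fingers": 0.7},
])

```text
clock: 24.2
position: [0.5249, 0.2581, 0.0445]
ee_rot: [0.799, 0.601, -0.0, 0.0]
ft_force: [0.7, -0.0, -0.2]
grip_width: 0.433
grasp_force: 28.4
```

```bash
python3 -c "
from look import *
look(.042)"
```

```text
{'clock': 24.2, 'joint_pos': [-0.9922, 0.452, 0.5648, 1.7833, -0.2836, 0.9882, -0.5967], 'position': [0.5249, 0.2581, 0.0445], 'ee_rot': [0.7994, 0.6009, -0.0001, 0.0], 'grip_width': 0.4328}
orange [259.7 297. ] 14 [0.5147 0.2203 0.0451] ray [0.518  0.2313 0.06  ]
red [258.4 211.6] 210 [0.53   0.2756 0.0523] ray [0.5289 0.2715 0.042 ]
red [259.5 296.3] 171 [0.5146 0.22   0.0437] ray [0.5142 0.2185 0.042 ]
```

Emit:
move_arm([
  {"delta_pos": [0,0,0.005],"turn": [0,0,0],"fingers": 0.7},
  {"delta_pos": [0,0,0.0075],"turn": [0,0,0],"fingers": 0.7},
  {"delta_pos": [0,0,0.01],"turn": [0,0,0],"fingers": 0.7},
  {"delta_pos": [0,0,0.01],"turn": [0,0,0],"fingers": 0.7},
])

```text
clock: 24.75
position: [0.5249, 0.2586, 0.0366]
ee_rot: [0.799, 0.601, 0.0, -0.0]
ft_force: [0.0, -0.1, 1.0]
grip_width: 0.435
grasp_force: 28.6
```

In the tool's units: 0.001 m is 0.0013.

Emit:
move_arm([
  {"delta_pos": [0,0,0.0013],"turn": [0,0,0],"fingers": 0.7},
  {"delta_pos": [0,0,0.0013],"turn": [0,0,0],"fingers": 0.7},
])

```text
clock: 25.0
position: [0.5254, 0.2587, 0.0362]
ee_rot: [0.799, 0.601, 0.001, 0.0]
ft_force: [-0.5, -0.6, 5.4]
grip_width: 0.436
grasp_force: 30.2
```

Seated (5.4 N). Release gently and lift.

In the tool's units: -0.15 m is -0.1875, -0.12 m is -0.15.

Emit:
move_arm([
  {"delta_pos": [0,0,0],"turn": [0,0,0],"fingers": 0.54},
  {"delta_pos": [0,0,0],"turn": [0,0,0],"fingers": 0.45},
  {"delta_pos": [0,0,0],"turn": [0,0,0],"fingers": 0.3},
  {"delta_pos": [0,0,0],"turn": [0,0,0],"fingers": 0.2},
  {"delta_pos": [0,0,0],"turn": [0,0,0],"fingers": 0.2},
  {"delta_pos": [0,0,-0.0375],"turn": [0,0,0],"fingers": 0.2},
  {"delta_pos": [0,0,-0.0875],"turn": [0,0,0],"fingers": 0.2},
  {"delta_pos": [0,0,-0.15],"turn": [0,0,0],"fingers": 0.2},
  {"delta_pos": [0,0,-0.1875],"turn": [0,0,0],"fingers": 0.2},
  {"delta_pos": [0,0,-0.1875],"turn": [0,0,0],"fingers": 0.2},
  {"delta_pos": [0,0,-0.1875],"turn": [0,0,0],"fingers": 0.2},
])

```text
clock: 26.38
position: [0.5243, 0.2584, 0.1847]
ee_rot: [0.799, 0.601, -0.0, -0.0]
ft_force: [-0.2, -0.5, -0.4]
grip_width: 0.801
grasp_force: 0.0
```

```bash
python3 -c "
from look import *
o,c=look(.042)
a=np.radians(73.9);e=np.r_[np.cos(a),np.sin(a)]
P=depthpts(c,np.array([[u,v] for u in range(230,290) for v in range(140,300)]));q=P[(P[:,2]>.055)&(P[:,2]<.075)];s=(q[:,:2]-[.5253,.257])@e*1000
print(np.histogram(s,np.arange(-140,30,5)),np.percentile(q[:,2],95))
"
```

```text
{'clock': 26.375, 'joint_pos': [-1.0491, 0.2961, 0.6225, 1.6515, -0.1802, 1.2529, -0.6713], 'position': [0.5243, 0.2584, 0.1847], 'ee_rot': [0.7991, 0.6012, -0.0004, -0.0001], 'grip_width': 0.8014}
red [259.9 152.6] 46 [0.5306 0.2757 0.0443] ray [0.5304 0.2751 0.042 ]
red [259.6 209. ] 46 [0.5139 0.2191 0.0443] ray [0.5137 0.2182 0.042 ]
red [259.4 258.1] 49 [0.4979 0.1637 0.0439] ray [0.4976 0.1627 0.042 ]
(array([  0,  22, 121, 102, 111, 123, 105, 138,   0,   0,   0,   0,   0,
        83, 136, 120, 133, 139, 132,  92,   0,   0,   0,   0,   0, 136,
       148, 150, 162, 161, 157,  51,   0]), array([-140, -135, -130, -125, -120, -115, -110, -105, -100,  -95,  -90,
        -85,  -80,  -75,  -70,  -65,  -60,  -55,  -50,  -45,  -40,  -35,
        -30,  -25,  -20,  -15,  -10,   -5,    0,    5,   10,   15,   20,
         25])) 0.06180922302377638
```

Placed: three stubs in line, neighbours unmoved to within 1 mm, no ring visible, cassette within about 2 mm of its slot. Handing in.

```bash
python3 -c "
from workcell import hand_in
print(hand_in())"
```

```text
the job is handed in; nothing more can be done
None
```

The open cassette snapped shut in the pliers: grip force rose to 9.8 N, then fell to 3.2 N. The handles sprang open, and the cassette is back in its rack place, about 1.5 mm off the nominal 58 mm spacing. The other two are undisturbed, and the job was handed in at about 26 s on the robot clock.

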